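Start the wing bolt in the threaded boss

TASK

The big steel wing bolt stands loose in the mouth of the threaded boss of the apparatus mount, its thread not yet caught. Without lifting it out, turn it backward (counter-clockwise seen from above) until you feel it drop into the start of the thread, and only then turn it forward (clockwise) about a quarter turn, so that it is started and sinks with the thread, but is not run to the thread's end. Finish with the bolt upright and the gripper still closed on its wing - do not let go - and leave the other things on the bench where they are.

Things in the scene. Friction and masses are not known exactly. Their poses are not given: they have to be found in the camera images.
- wing_bolt: Loose steel wing bolt, about 0.22 kg, upright in the boss; z is its axis (up). Origin: the middle of its wing, the flat bar on top by which it is turned: 50 mm long along bolt x, 10 mm thick along y, 28 mm high (14 mm up and down from the origin). Below: a collar 33 mm wide, 13.5 to 19.5 mm under the origin, then a round shank 24 mm thick down to 77 mm. 1.5 mm side play in the boss.
- bolt_lugs (a point): On the bolt's axis, 57 mm below its origin, level with the undersides of its two lugs, which are its thread: round, 6 mm thick, to both sides along bolt x, reaching 20 mm from the axis. At first they rest on the ledge inside the boss. The bolt sinks by its weight only if the grip is loose; a tight grip must follow it down. It turns easily and stays where it is left.
- boss_mouth (a point): Centre of the boss's open top rim, z up, 66 mm above the bench. The boss is an upright steel tube of 55 mm outside diameter in the middle of a fixed grey foot plate 140 x 100 x 10 mm; x runs along the plate. At first the wing's middle is 51 mm above the rim; once dropped 40 mm; then it sinks 4 mm per rad turned clockwise (6 mm per quarter turn), 2 mm up-down play.
- boss_ledge (a point): Centre of the flat ledge in the boss, 6 mm below the rim. Two opposite slots in it are the starts of a right-hand thread; where they lie varies and is not reported: feel for it. Counter-clockwise the lugs fall 11 mm into them after 0.5 to 1.5 rad; a tooth stops the bolt within 0.3 rad after. Clockwise there is only the tooth, no slot. From the slots the thread ends 2.3 rad clockwise.
- weight_100: Bystander, to be left alone: brass-coloured 29 mm wide, 34 mm high laboratory weight, left of the mount. Origin at its underside.
- rubber_stopper: Bystander, to be left alone: conical rubber stopper, 32 mm wide, 28 mm high, right of the mount. Origin at its underside.
- boss_head: Bystander, to be left alone: small metal double clamp, 26 x 74 x 30 mm, right of the mount. Origin at its underside.
Not all that is in view belongs to the job. Leave any purple look-alike of the wing_bolt alone.

How it is judged:
By the outcome, as a careful person would: the job done as asked, in the order asked, and still so for the second after the job is handed in, while the arm keeps its last pose, push and grip.
It also fails if it takes over 42 s, if anything falls off the work surface, if the arm or the gripper's body presses on something with over 40 N, if the wrist force passes 120 N, or if a joint passes its speed limit or range.

ROBOT

A 6-joint arm with a two-finger parallel gripper is mounted at the origin on a cart in front of the work surface, level with it; the furniture and walls round the work are solid. World frame = base frame: x ahead of the robot, y to its left, z up, the work surface at z = 0. Lengths are in m, angles in rad, forces in N, time in s.
With the tool pointing down it reaches from about 0.275 to 0.75 m from the base axis. Payload 10.2 kg.
Tool frame: the origin (TCP) lies on the centre line of the jaws, within the pads' length; the fingertips stand 11 mm ahead of it and the grasp point (between the pads) lies 8 mm behind it; z points along the fingers, y is the line along which they close (so a half turn about z gives the same grasp; the last joint's range is limited). The gripper opens to 85 mm and grips with 20 to 120 N. Pads are 22 mm wide; open, the fingers measure 114 mm over their backs; the gripper's body (76 mm by 85 mm) begins 54 mm behind the grasp point. The pads swing forward as they close: fully open they stand 13 mm farther back than shut.
Start: joints at [0.905, 0.313, 1.498, -0, 1.331, -0.223], TCP at [0.225, 0.474, 0.242] pointing down, gripper open.
Joint ranges: [-2.94, 2.94], [-0.97, 2.17], [0.19, 2.56], [-1.23, 4.37], [0.02, 3.11], [-2.88, 2.88]. Speed limits (rad/s): [2.39, 2.39, 3.01, 3.14, 3.14, 3.14].

INTERFACE

Orientations are given as a unit quaternion [w, x, y, z].
In Python, from plant import r gives the robot as it stands.
- The arm moves only by the shell command python3 -m handwheel 'ROWS' [FORCE]. ROWS is JSON, a list of rows, each an object with "delta_rot": the turn, a rotation vector about the tool's x, y, z in units of 5 degrees (1.0 is 5 degrees), a list of three; "xyz": the shift along the tool's x, y, z in units of 40 mm (1.0 is 40 mm), a list of three; "grip": the gripper command: -1 is fully open, 1 is shut, values between are in proportion. In form: [{"delta_rot": [rx, ry, rz], "xyz": [x, y, z], "grip": grip}, ...]. A call has 1 to 12 rows; each row shifts and turns the commanded pose from where the row before left it, along the tool's axes as they then stand; what a row does not reach is not made up. A row lasts 1/12 s, in which the tool goes at most 41.7 mm and 7.16 degrees, less where a joint would pass 70% of its speed; a pose out of reach is approached as far as the arm can. A call is refused whole if a number of a shift passes 1 or a number of a turn 1, either way. A call with a gripper value outside its range is refused whole. The fingers move at their own pace and stop on an object; FORCE is the grip in N (left out, the last holds). Time passes only in rows, so rows that do not move let the fingers close. It gives the time, the measured TCP pose, the force, the opening and the grip force at its end, in the units of the state.
- r.get_obs(): the state, without advancing time (a new reading comes with each control period).
- r.snapshot(name): name is "scene" or "top"; returns a dict with "image" (480x640x3 uint8, red, green, blue), "camera_matrix" (3x3 intrinsics, pixels), "rvec" (rotation vector, rad) and "tvec" (3), from world to camera coordinates, as OpenCV has them. Camera axes: x right, y down, z forward; pixel columns grow to the right and rows downward; lengths in m; the calibration is good to about 2 mm. A picture is of the moment at which its call begins. There is no depth.
- r.close_job(): hands the job in; it is judged then, once.
The state is a dict: "time": time; "joints": joint angles; "qd": joint speeds; "tau": joint torques, N m; "tool_pos": TCP position; "ee_rot": TCP orientation; "force": force on the tool from outside, world axes, zero at the start; "moment": the same for the moment, N m; "finger_gap": finger opening in m; "grip_force": force on a finger pad.
Only numpy, scipy, OpenCV 4.12 (cv2) and the standard library are available. Lean on these libraries where they do the work, as an engineer would, in place of code of your own. Each camera call takes 0.05 s, during which the arm holds its last target. There are 200 camera calls.

## Working session

There is one attempt and no reset: what is moved stays moved. The work goes in short steps, Python scripts to look and compute and a shell command to move; the robot and the scene stay as the last step left them, time stands still between calls to the robot, and variables do not carry over. Pictures are saved under pics/ and viewed, at most 10 in all, crops included, and the job is handed in when it is done.

```bash
mkdir -p pics; ls
python3 - <<'E'
from plant import r
import cv2,numpy as np
for n in("scene","top"):
    s=r.snapshot(n); cv2.imwrite(f"pics/{n}0.png",s["image"][:,:,::-1]); print(n,np.round(s["camera_matrix"],1).tolist(),s["rvec"],s["tvec"])
print(r.get_obs())
E
```

```text
pics
scene [[596.1, 0.0, 321.1], [0.0, 596.1, 235.7], [0.0, 0.0, 1.0]] [ 2.21059614 -0.95759795  0.39653563] [-0.38226925  0.27996686  0.9754051 ]
top [[528.1, 0.0, 317.4], [0.0, 528.1, 235.8], [0.0, 0.0, 1.0]] [ 2.12629874 -2.12909384  0.22174714] [-0.07244645  0.51910019  1.05000778]
{'time': 0.1, 'joints': array([ 9.04576810e-01,  3.13398082e-01,  1.49832915e+00,  1.56503846e-05,
        1.33099805e+00, -2.23414635e-01]), 'qd': array([ 7.57994573e-04, -1.65707320e-03, -1.87102193e-03,  6.28242704e-04,
        2.42751158e-03,  5.16647087e-05]), 'tau': array([ 1.96279638e-03, -4.12905622e+01, -2.60141677e+01, -2.16987009e-04,
        3.08582014e-03,  2.65085225e-05]), 'tool_pos': array([0.22483474, 0.47419406, 0.24180226]), 'ee_rot': array([-2.50541500e-04,  2.19599829e-01,  9.75589870e-01, -5.07935398e-04]), 'force': array([ 0.58815727, -0.14093458,  0.072626  ]), 'moment': array([ 0.04304036, -0.00700257,  0.00227462]), 'grip_force': 0.0, 'finger_gap': 0.08560158092897126}
```

View pics/scene0.png

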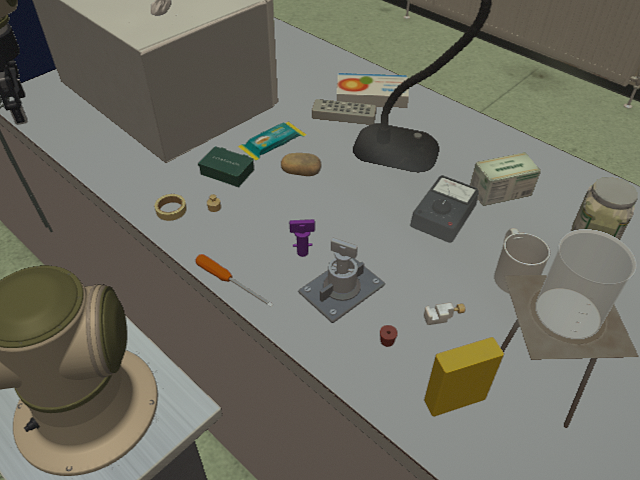

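View pics/top0.png

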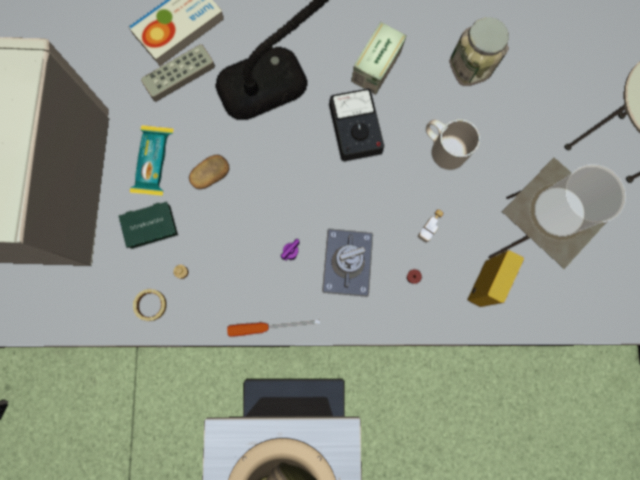

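The steel wing bolt is in the boss at top (350,258) / scene (343,250). The purple look-alike is at top (290,249) / scene (302,237). The steel one stands in the boss on the grey plate, so it fits the description. I'll confirm it in an enlarged crop.

Run:
```python
import cv2,numpy as np
a=cv2.imread("pics/top0.png")[220:305,270:385]; b=cv2.imread("pics/scene0.png")[210:325,280:395]
o=np.hstack([cv2.resize(a,(575,425),interpolation=2),np.zeros((425,1,3),np.uint8)])
b=cv2.resize(b,(425,425),interpolation=2)
a=cv2.resize(cv2.imread("pics/top0.png")[220:305,315:385],(350,425),interpolation=2)
cv2.imwrite("pics/crop0.png",np.hstack([a,b]))
```

```text
(no output)
```

View pics/crop0.png

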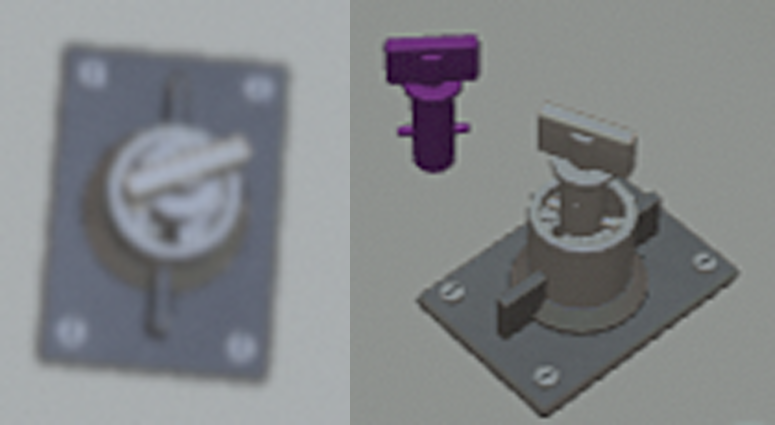

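The crop confirms it: the steel bolt stands in the boss, and the purple one is a separate piece. In the top view the wing's top runs from pixel (340.8,256.8) to (364.6,249.8). In the scene view it runs from (332.8,238.9) to (356.6,247.3).

```bash
cat > h.py <<'E'
from plant import r
import cv2,numpy as np
from scipy.spatial.transform import Rotation as R
def onplane(name,pts,z,s=None):
    s=s or r.snapshot(name); M=cv2.Rodrigues(np.array(s["rvec"],float))[0]; c=-M.T@np.ravel(s["tvec"])
    out=[]
    for p in pts:
        d=M.T@np.linalg.inv(s["camera_matrix"])@[*p,1]; out.append(c+d*(z-c[2])/d[2])
    return np.array(out)
def tool():
    o=r.get_obs(); q=np.array(o["ee_rot"]); return o,R.from_quat(q[[1,2,3,0]])
def to_tool(dw):
    return tool()[1].inv().apply(dw)/.04
E
python3 - <<'E'
from h import *
for n,p,q in(("top",[(340.8,256.8),(364.6,249.8)],(349.8,258.4)),("scene",[(332.8,238.9),(356.6,247.3)],(280+233/3.696,210+212/3.696))):
    w=onplane(n,p,.131); d=w[1]-w[0]; print(n,w.round(4).tolist(),w.mean(0).round(4),np.linalg.norm(d),np.arctan2(d[1],d[0]),"rim",onplane(n,[q],.066).round(4))
o,T=tool(); print(T.as_matrix().round(3))
E
```

```text
top [[0.4625, -0.1165, 0.131], [0.476, -0.1625, 0.131]] [ 0.4692 -0.1395  0.131 ] 0.04789495148663735 -1.283318249755476 rim [[ 0.4691 -0.1388  0.066 ]]
scene [[0.4627, -0.1185, 0.131], [0.4763, -0.1627, 0.131]] [ 0.4695 -0.1406  0.131 ] 0.0462402930435229 -1.2722810920786078 rim [[ 0.4688 -0.1404  0.066 ]]
[[-0.904  0.428 -0.   ]
 [ 0.428  0.904 -0.   ]
 [ 0.    -0.    -1.   ]]
```

Both cameras agree. The bolt is at (0.469,-0.140) and the wing's yaw is about -1.278. First I travel at the present height, then turn 132° about the tool's -z, which leaves joint 6 enough range.

```bash
m=0
python3 -m handwheel '[{"delta_rot":[0,0,0],"xyz":[-0.71,-0.66,0],"grip":-1},{"delta_rot":[0,0,0],"xyz":[-0.71,-0.66,0],"grip":-1},{"delta_rot":[0,0,0],"xyz":[-0.71,-0.66,0],"grip":-1},{"delta_rot":[0,0,0],"xyz":[-0.71,-0.66,0],"grip":-1},{"delta_rot":[0,0,0],"xyz":[-0.71,-0.66,0],"grip":-1},{"delta_rot":[0,0,0],"xyz":[-0.71,-0.66,0],"grip":-1},{"delta_rot":[0,0,0],"xyz":[-0.71,-0.66,0],"grip":-1},{"delta_rot":[0,0,0],"xyz":[-0.71,-0.66,0],"grip":-1},{"delta_rot":[0,0,0],"xyz":[-0.71,-0.66,0],"grip":-1},{"delta_rot":[0,0,0],"xyz":[-0.71,-0.66,0],"grip":-1},{"delta_rot":[0,0,0],"xyz":[-0.71,-0.66,0],"grip":-1},{"delta_rot":[0,0,0],"xyz":[-0.71,-0.66,0],"grip":-1}]'
python3 -m handwheel '[{"delta_rot":[0,0,0],"xyz":[-0.71,-0.66,0],"grip":-1},{"delta_rot":[0,0,0],"xyz":[-0.71,-0.66,0],"grip":-1},{"delta_rot":[0,0,0],"xyz":[-0.71,-0.66,0],"grip":-1},{"delta_rot":[0,0,0],"xyz":[-0.71,-0.66,0],"grip":-1},{"delta_rot":[0,0,-1],"xyz":[0,0,0],"grip":-1},{"delta_rot":[0,0,-1],"xyz":[0,0,0],"grip":-1},{"delta_rot":[0,0,-1],"xyz":[0,0,0],"grip":-1},{"delta_rot":[0,0,-1],"xyz":[0,0,0],"grip":-1},{"delta_rot":[0,0,-1],"xyz":[0,0,0],"grip":-1},{"delta_rot":[0,0,-1],"xyz":[0,0,0],"grip":-1},{"delta_rot":[0,0,-1],"xyz":[0,0,0],"grip":-1},{"delta_rot":[0,0,-1],"xyz":[0,0,0],"grip":-1}]'
python3 -m handwheel '[{"delta_rot":[0,0,-1],"xyz":[0,0,0],"grip":-1},{"delta_rot":[0,0,-1],"xyz":[0,0,0],"grip":-1},{"delta_rot":[0,0,-1],"xyz":[0,0,0],"grip":-1},{"delta_rot":[0,0,-1],"xyz":[0,0,0],"grip":-1},{"delta_rot":[0,0,-1],"xyz":[0,0,0],"grip":-1},{"delta_rot":[0,0,-1],"xyz":[0,0,0],"grip":-1},{"delta_rot":[0,0,-1],"xyz":[0,0,0],"grip":-1},{"delta_rot":[0,0,-1],"xyz":[0,0,0],"grip":-1},{"delta_rot":[0,0,-1],"xyz":[0,0,0],"grip":-1},{"delta_rot":[0,0,-1],"xyz":[0,0,0],"grip":-1},{"delta_rot":[0,0,-1],"xyz":[0,0,0],"grip":-1}]'
cat >> h.py <<'E'
BOLT=np.array([.4692,-.1400])
def rep(z=None):
    o,T=tool(); y=T.apply([0,1,0]); yaw=np.arctan2(y[1],y[0]); p=o["tool_pos"]
    print("t",round(o["time"],2),"p",p.round(4),"yaw",yaw.round(3),"q",o["joints"].round(2),"F",o["force"].round(1),"M",o["moment"].round(2),"gap",round(o["finger_gap"],4),"gf",round(o["grip_force"],1),"tilt",T.apply([0,0,1]).round(3))
    return o,T
E
python3 - <<'E'
from h import *
o,T=rep(); p=o["tool_pos"]; print("rz units to wing",-(( .293-np.pi)-np.arctan2(*T.apply([0,1,0])[[1,0]]))/np.radians(5),"shift",to_tool([*(BOLT-p[:2]),.135-p[2]]))
E
```

```text
time: 1.3
tool_pos: [0.3974, 0.0401, 0.2425]
ee_rot: [0.0, 0.22, 0.976, 0.0]
force: [1.3, 0.6, -0.9]
finger_gap: 0.0855
grip_force: 0.0
time: 2.3
tool_pos: [0.4545, -0.102, 0.2423]
ee_rot: [-0.0, -0.129, 0.992, 0.0]
force: [0.7, -0.1, -0.0]
finger_gap: 0.085
grip_force: 0.0
time: 3.22
tool_pos: [0.4818, -0.0177, 0.2362]
ee_rot: [-0.034, -0.523, 0.851, -0.031]
force: [-0.4, -0.6, -0.3]
finger_gap: 0.0853
grip_force: 0.0
t 3.22 p [ 0.4818 -0.0177  0.2362] yaw 2.674 q [-0.23  0.24  1.62 -0.1   1.29 -2.88] F [-0.4 -0.6 -0.3] M [ 0.05 -0.03  0.02] gap 0.0853 gf 0.0 tilt [-0.026 -0.088 -0.996]
rz units to wing 63.285240189912614 shift [ 2.6302015  -1.05703136  2.79544801]
```

I had the sign wrong: joint 6 ran to its limit and the arm stopped short, with nothing touched. Now I turn the other way about tool +z, about 63 units, to the half-turn grasp (q6 ≈ 2.3), then correct tilt and position.

```bash
python3 -m handwheel '[{"delta_rot":[0,0,1],"xyz":[0,0,0],"grip":-1},{"delta_rot":[0,0,1],"xyz":[0,0,0],"grip":-1},{"delta_rot":[0,0,1],"xyz":[0,0,0],"grip":-1},{"delta_rot":[0,0,1],"xyz":[0,0,0],"grip":-1},{"delta_rot":[0,0,1],"xyz":[0,0,0],"grip":-1},{"delta_rot":[0,0,1],"xyz":[0,0,0],"grip":-1},{"delta_rot":[0,0,1],"xyz":[0,0,0],"grip":-1},{"delta_rot":[0,0,1],"xyz":[0,0,0],"grip":-1},{"delta_rot":[0,0,1],"xyz":[0,0,0],"grip":-1},{"delta_rot":[0,0,1],"xyz":[0,0,0],"grip":-1},{"delta_rot":[0,0,1],"xyz":[0,0,0],"grip":-1},{"delta_rot":[0,0,1],"xyz":[0,0,0],"grip":-1}]'
cat >> h.py <<'E'
def plan(yaw_t,z,b=None):
    "shift (tool units) and rotation (5 deg units, tool axes) to a straight-down pose"
    o,T=rep(); b=BOLT if b is None else b
    yv=np.array([np.cos(yaw_t),np.sin(yaw_t),0]); zv=np.array([0,0,-1.]); G=R.from_matrix(np.c_[np.cross(yv,zv),yv,zv])
    print("rot",((T.inv()*G).as_rotvec()/np.radians(5)).round(2),"shift now",to_tool(np.r_[b,z]-o["tool_pos"]).round(2),"shift after rot",(G.inv().apply(np.r_[b,z]-o["tool_pos"])/.04).round(2))
    y=T.apply([0,1,0]); y=np.arctan2(y[1],y[0]); print("level-only rot",[ (a/np.radians(5)).round(2) for a in [(T.inv()*R.from_matrix(np.c_[np.cross([np.cos(y),np.sin(y),0],zv),[np.cos(y),np.sin(y),0],zv])).as_rotvec()]])
E
python3 -c "
from h import *
plan(.293-np.pi,.242)"
```

```text
time: 4.22
tool_pos: [0.4814, -0.0185, 0.2361]
ee_rot: [-0.014, -0.024, 0.999, -0.043]
force: [-0.7, 0.1, 0.8]
finger_gap: 0.0854
grip_force: 0.0
t 4.22 p [ 0.4814 -0.0185  0.2361] yaw 1.621 q [-0.24  0.24  1.62 -0.09  1.29 -1.83] F [-0.7  0.1  0.8] M [ 0.03 -0.02  0.04] gap 0.0854 gf 0.0 tilt [-0.027 -0.087 -0.996]
rot [ -0.37  -1.14 -20.79] shift now [ 0.45 -3.02  0.13] shift after rot [ 2.82  1.17 -0.15]
level-only rot [array([-0.98, -0.36, -0.02])]
```

```bash
python3 -m handwheel '[{"delta_rot":[-0.98,-0.36,0],"xyz":[0,0,0],"grip":-1},{"delta_rot":[0,0,0],"xyz":[0.11,-0.75,-0.04],"grip":-1},{"delta_rot":[0,0,0],"xyz":[0.11,-0.75,-0.04],"grip":-1},{"delta_rot":[0,0,0],"xyz":[0.11,-0.75,-0.04],"grip":-1},{"delta_rot":[0,0,0],"xyz":[0.11,-0.75,-0.04],"grip":-1},{"delta_rot":[0,0,1],"xyz":[0,0,0],"grip":-1},{"delta_rot":[0,0,1],"xyz":[0,0,0],"grip":-1},{"delta_rot":[0,0,1],"xyz":[0,0,0],"grip":-1},{"delta_rot":[0,0,1],"xyz":[0,0,0],"grip":-1},{"delta_rot":[0,0,1],"xyz":[0,0,0],"grip":-1},{"delta_rot":[0,0,1],"xyz":[0,0,0],"grip":-1},{"delta_rot":[0,0,1],"xyz":[0,0,0],"grip":-1}]' >/dev/null
python3 -m handwheel '[{"delta_rot":[0,0,1],"xyz":[0,0,0],"grip":-1},{"delta_rot":[0,0,1],"xyz":[0,0,0],"grip":-1},{"delta_rot":[0,0,1],"xyz":[0,0,0],"grip":-1},{"delta_rot":[0,0,1],"xyz":[0,0,0],"grip":-1},{"delta_rot":[0,0,1],"xyz":[0,0,0],"grip":-1},{"delta_rot":[0,0,1],"xyz":[0,0,0],"grip":-1},{"delta_rot":[0,0,1],"xyz":[0,0,0],"grip":-1},{"delta_rot":[0,0,1],"xyz":[0,0,0],"grip":-1},{"delta_rot":[0,0,1],"xyz":[0,0,0],"grip":-1},{"delta_rot":[0,0,1],"xyz":[0,0,0],"grip":-1},{"delta_rot":[0,0,1],"xyz":[0,0,0],"grip":-1},{"delta_rot":[0,0,1],"xyz":[0,0,0],"grip":-1}]'
python3 -c "
from h import *
plan(.293-np.pi,.242)"
```

```text
time: 6.22
tool_pos: [0.4702, -0.1392, 0.2425]
ee_rot: [-0.0, 0.721, 0.693, 0.0]
force: [-0.0, -0.4, -0.1]
finger_gap: 0.0855
grip_force: 0.0
t 6.22 p [ 0.4702 -0.1392  0.2425] yaw -0.039 q [-0.53  0.24  1.6   0.    1.31 -0.49] F [-0.  -0.4 -0.1] M [ 0.01  0.04 -0.04] gap 0.0855 gf 0.0 tilt [ 0.  0. -1.]
rot [-0.  -0.  32.2] shift now [-0.02 -0.02  0.01] shift after rot [0.01 0.03 0.01]
level-only rot [array([ 0., -0.,  0.])]
```

```bash
python3 -m handwheel '[{"delta_rot":[0,0,1],"xyz":[0,0,0],"grip":-1},{"delta_rot":[0,0,1],"xyz":[0,0,0],"grip":-1},{"delta_rot":[0,0,1],"xyz":[0,0,0],"grip":-1},{"delta_rot":[0,0,1],"xyz":[0,0,0],"grip":-1},{"delta_rot":[0,0,1],"xyz":[0,0,0],"grip":-1},{"delta_rot":[0,0,1],"xyz":[0,0,0],"grip":-1},{"delta_rot":[0,0,1],"xyz":[0,0,0],"grip":-1},{"delta_rot":[0,0,1],"xyz":[0,0,0],"grip":-1},{"delta_rot":[0,0,1],"xyz":[0,0,0],"grip":-1},{"delta_rot":[0,0,1],"xyz":[0,0,0],"grip":-1},{"delta_rot":[0,0,1],"xyz":[0,0,0],"grip":-1},{"delta_rot":[0,0,1],"xyz":[0,0,0],"grip":-1}]' >/dev/null
python3 -m handwheel '[{"delta_rot":[0,0,1],"xyz":[0,0,0],"grip":-1},{"delta_rot":[0,0,1],"xyz":[0,0,0],"grip":-1},{"delta_rot":[0,0,1],"xyz":[0,0,0],"grip":-1},{"delta_rot":[0,0,1],"xyz":[0,0,0],"grip":-1},{"delta_rot":[0,0,1],"xyz":[0,0,0],"grip":-1},{"delta_rot":[0,0,1],"xyz":[0,0,0],"grip":-1},{"delta_rot":[0,0,1],"xyz":[0,0,0],"grip":-1},{"delta_rot":[0,0,1],"xyz":[0,0,0],"grip":-1},{"delta_rot":[0,0,1],"xyz":[0,0,0],"grip":-1},{"delta_rot":[0,0,1],"xyz":[0,0,0],"grip":-1},{"delta_rot":[0,0,1],"xyz":[0,0,0],"grip":-1},{"delta_rot":[0,0,1],"xyz":[0,0,0],"grip":-1}]' >/dev/null
python3 -m handwheel '[{"delta_rot":[0,0,1],"xyz":[0,0,0.25],"grip":-1},{"delta_rot":[0,0,1],"xyz":[0,0,0.25],"grip":-1},{"delta_rot":[0,0,1],"xyz":[0,0,0.25],"grip":-1},{"delta_rot":[0,0,1],"xyz":[0,0,0.25],"grip":-1},{"delta_rot":[0,0,1],"xyz":[0,0,0.25],"grip":-1},{"delta_rot":[0,0,1],"xyz":[0,0,0.25],"grip":-1},{"delta_rot":[0,0,1],"xyz":[0,0,0.25],"grip":-1},{"delta_rot":[0,0,1],"xyz":[0,0,0.25],"grip":-1},{"delta_rot":[0,0,0.2],"xyz":[0,0,0],"grip":-1}]'
python3 - <<'E'
from h import *
plan(.293-np.pi,.117)
s=r.snapshot("scene"); cv2.imwrite("pics/a.png",cv2.resize(s["image"][165:315,260:460,::-1],(800,600),interpolation=2))
E
```

```text
time: 8.97
tool_pos: [0.4694, -0.1388, 0.1609]
ee_rot: [0.0, 0.803, -0.596, -0.002]
force: [-0.5, 0.9, -0.7]
finger_gap: 0.0858
grip_force: 0.0
t 8.97 p [ 0.4694 -0.1388  0.1609] yaw -2.848 q [-0.53  0.32  1.71  0.    1.11  2.32] F [-0.5  0.9 -0.7] M [-0.02 -0.02  0.  ] gap 0.0858 gf 0.0 tilt [-0.003  0.002 -1.   ]
rot [0.02 0.03 0.01] shift now [0.03 0.01 1.1 ] shift after rot [0.03 0.01 1.1 ]
level-only rot [array([ 0.02,  0.03, -0.  ])]
```

View pics/a.png

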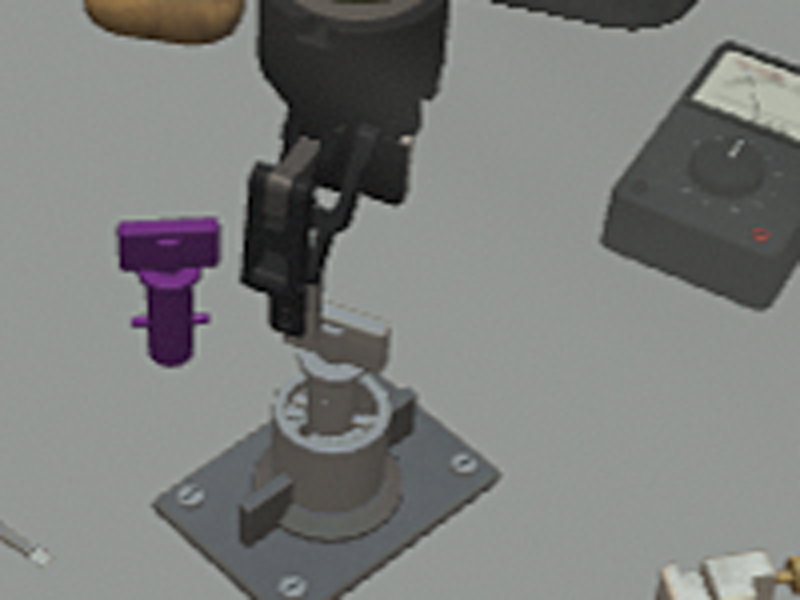

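The open fingers straddle the wing, with the near finger at crop pixel (290,300) on the robot's side of it. Next I descend and close to a loose gap of about 13 mm, so the bolt can drop by its weight.

```bash
python3 -m handwheel '[{"delta_rot":[0,0,0],"xyz":[0.01,0,0.37],"grip":-1},{"delta_rot":[0,0,0],"xyz":[0.01,0,0.37],"grip":-1},{"delta_rot":[0,0,0],"xyz":[0.01,0,0.36],"grip":-1},{"delta_rot":[0,0,0],"xyz":[0,0,0],"grip":0.7},{"delta_rot":[0,0,0],"xyz":[0,0,0],"grip":0.7},{"delta_rot":[0,0,0],"xyz":[0,0,0],"grip":0.7},{"delta_rot":[0,0,0],"xyz":[0,0,0],"grip":0.7},{"delta_rot":[0,0,0],"xyz":[0,0,0],"grip":0.7},{"delta_rot":[0,0,0],"xyz":[0,0,0],"grip":0.7},{"delta_rot":[0,0,0],"xyz":[0,0,0],"grip":0.7},{"delta_rot":[0,0,0],"xyz":[0,0,0],"grip":0.7}]' 20
python3 - <<'E'
from h import *
plan(.293-np.pi,.117)
s=r.snapshot("scene"); cv2.imwrite("pics/b.png",cv2.resize(s["image"][190:300,290:410,::-1],(654,600),interpolation=2))
E
```

```text
time: 9.93
tool_pos: [0.4706, -0.1404, 0.1187]
ee_rot: [-0.0, 0.804, -0.595, 0.0]
force: [-0.2, -0.4, -0.1]
finger_gap: 0.0129
grip_force: 0.0
t 9.93 p [ 0.4706 -0.1404  0.1187] yaw -2.844 q [-0.53  0.38  1.76  0.    1.    2.32] F [-0.2 -0.4 -0.1] M [-0.03  0.04 -0.03] gap 0.0129 gf 0.0 tilt [ 0.  0. -1.]
rot [-0.   -0.    0.05] shift now [-0.02  0.03  0.04] shift after rot [-0.02  0.03  0.04]
level-only rot [array([-0., -0., -0.])]
```

View pics/b.png

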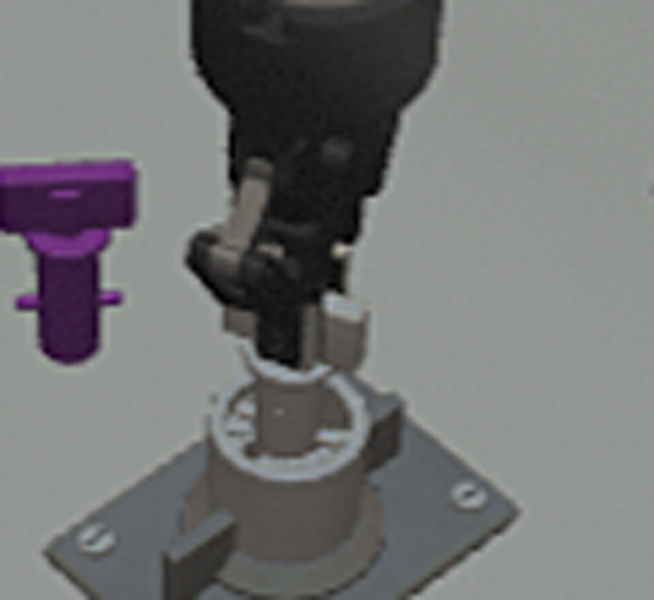

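The fingertips stand just above the collar (crop 285,370), the wing is between the pads, and the gap is 12.9 mm with no contact force. I turn counter-clockwise (tool -z) and watch the collar's height in the image as well as the forces.

```bash
cat >> h.py <<'E'
def prof(save=None):
    rep(); s=r.snapshot("scene"); g=cv2.cvtColor(s["image"],cv2.COLOR_RGB2GRAY); print("rows250-282:",g[250:283,338:349].mean(1).round().astype(int).tolist())
    if save: cv2.imwrite(save,cv2.resize(s["image"][190:300,290:410,::-1],(654,600),interpolation=2))
E
python3 -c "
from h import *
prof()"
python3 -m handwheel '[{"delta_rot":[0,0,-1],"xyz":[0,0,0],"grip":0.7},{"delta_rot":[0,0,-1],"xyz":[0,0,0],"grip":0.7},{"delta_rot":[0,0,-1],"xyz":[0,0,0],"grip":0.7},{"delta_rot":[0,0,-1],"xyz":[0,0,0],"grip":0.7},{"delta_rot":[0,0,-1],"xyz":[0,0,0],"grip":0.7},{"delta_rot":[0,0,-1],"xyz":[0,0,0],"grip":0.7}]' >/dev/null
python3 -c "
from h import *
prof()"
python3 -m handwheel '[{"delta_rot":[0,0,-1],"xyz":[0,0,0],"grip":0.7},{"delta_rot":[0,0,-1],"xyz":[0,0,0],"grip":0.7},{"delta_rot":[0,0,0],"xyz":[0,0,0],"grip":0.7}]' >/dev/null
python3 -c "
from h import *
prof()"
```

```text
t 9.98 p [ 0.4706 -0.1403  0.1186] yaw -2.844 q [-0.53  0.38  1.76  0.    1.    2.32] F [-0.4 -0.1 -0.4] M [-0.01  0.05 -0.03] gap 0.013 gf 0.0 tilt [ 0.  0. -1.]
rows250-282: [41, 40, 41, 43, 43, 37, 66, 112, 147, 127, 85, 75, 81, 82, 81, 85, 81, 81, 81, 84, 85, 79, 83, 99, 142, 141, 145, 144, 90, 79, 81, 82, 83]
t 10.53 p [ 0.4706 -0.1403  0.1185] yaw -2.317 q [-0.53  0.38  1.76  0.    1.    1.79] F [-0.2  0.5 -0.8] M [ 0.05 -0.    0.  ] gap 0.0127 gf 0.9 tilt [ 0.  0. -1.]
rows250-282: [44, 47, 43, 44, 42, 55, 45, 88, 151, 148, 109, 77, 76, 80, 80, 80, 79, 81, 81, 80, 79, 78, 81, 98, 141, 141, 145, 143, 90, 79, 82, 82, 82]
t 10.83 p [ 0.4705 -0.1403  0.1185] yaw -2.145 q [-0.53  0.38  1.76  0.    1.    1.62] F [ 0.1 -0.4  0.5] M [-0.04 -0.05 -0.03] gap 0.0127 gf 0.1 tilt [ 0.  0. -1.]
rows250-282: [63, 53, 50, 49, 52, 51, 47, 64, 93, 99, 126, 149, 147, 141, 107, 78, 76, 78, 79, 82, 81, 78, 81, 97, 142, 141, 145, 144, 90, 79, 82, 82, 82]
```

The collar's lower edge moved about 4 px down in the last step, which is about 11 mm. That is the drop. I'll check it with a look.

```bash
python3 -c "
from h import *
prof('pics/c.png')"
```

```text
t 10.88 p [ 0.4706 -0.1403  0.1185] yaw -2.149 q [-0.53  0.38  1.76  0.    1.    1.62] F [-0.3 -0.5  0.4] M [-0.03 -0.   -0.02] gap 0.0127 gf 0.0 tilt [ 0.  0. -1.]
rows250-282: [62, 54, 50, 49, 53, 52, 47, 65, 75, 88, 132, 149, 146, 138, 96, 74, 79, 80, 80, 80, 80, 79, 82, 98, 141, 141, 145, 144, 90, 79, 82, 82, 83]
```

View pics/c.png

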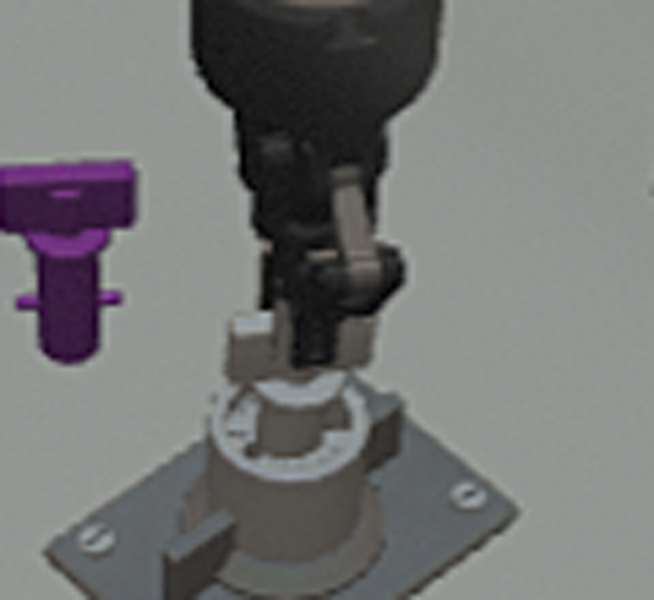

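The bolt has dropped: the collar is visibly closer to the rim (crop y 378 → 405). It dropped after only about 0.6 rad, so the clockwise quarter turn would take joint 6 past 2.88. I therefore open in place (the 85 mm opening clears the 50 mm wing) and take the wing again half a turn round, leaving the bolt untouched.

```bash
python3 -m handwheel '[{"delta_rot":[0,0,0],"xyz":[0,0,0],"grip":-1},{"delta_rot":[0,0,0],"xyz":[0,0,0],"grip":-1},{"delta_rot":[0,0,0],"xyz":[0,0,0],"grip":-1},{"delta_rot":[0,0,0],"xyz":[0,0,-0.3],"grip":-1},{"delta_rot":[0,0,0],"xyz":[0,0,-0.3],"grip":-1},{"delta_rot":[0,0,0],"xyz":[0,0,-0.3],"grip":-1},{"delta_rot":[0,0,-1],"xyz":[0,0,0],"grip":-1},{"delta_rot":[0,0,-1],"xyz":[0,0,0],"grip":-1},{"delta_rot":[0,0,-1],"xyz":[0,0,0],"grip":-1},{"delta_rot":[0,0,-1],"xyz":[0,0,0],"grip":-1},{"delta_rot":[0,0,-1],"xyz":[0,0,0],"grip":-1},{"delta_rot":[0,0,-1],"xyz":[0,0,0],"grip":-1}]'
python3 -m handwheel '[{"delta_rot":[0,0,-1],"xyz":[0,0,0],"grip":-1},{"delta_rot":[0,0,-1],"xyz":[0,0,0],"grip":-1},{"delta_rot":[0,0,-1],"xyz":[0,0,0],"grip":-1},{"delta_rot":[0,0,-1],"xyz":[0,0,0],"grip":-1},{"delta_rot":[0,0,-1],"xyz":[0,0,0],"grip":-1},{"delta_rot":[0,0,-1],"xyz":[0,0,0],"grip":-1},{"delta_rot":[0,0,-1],"xyz":[0,0,0],"grip":-1},{"delta_rot":[0,0,-1],"xyz":[0,0,0],"grip":-1},{"delta_rot":[0,0,-1],"xyz":[0,0,0],"grip":-1},{"delta_rot":[0,0,-1],"xyz":[0,0,0],"grip":-1},{"delta_rot":[0,0,-1],"xyz":[0,0,0],"grip":-1},{"delta_rot":[0,0,-1],"xyz":[0,0,0],"grip":-1}]' >/dev/null
python3 -m handwheel '[{"delta_rot":[0,0,-1],"xyz":[0,0,0],"grip":-1},{"delta_rot":[0,0,-1],"xyz":[0,0,0],"grip":-1},{"delta_rot":[0,0,-1],"xyz":[0,0,0],"grip":-1},{"delta_rot":[0,0,-1],"xyz":[0,0,0],"grip":-1},{"delta_rot":[0,0,-1],"xyz":[0,0,0],"grip":-1},{"delta_rot":[0,0,-1],"xyz":[0,0,0],"grip":-1},{"delta_rot":[0,0,-1],"xyz":[0,0,0],"grip":-1},{"delta_rot":[0,0,-1],"xyz":[0,0,0],"grip":-1},{"delta_rot":[0,0,-1],"xyz":[0,0,0],"grip":-1},{"delta_rot":[0,0,-1],"xyz":[0,0,0],"grip":-1},{"delta_rot":[0,0,-1],"xyz":[0,0,0],"grip":-1},{"delta_rot":[0,0,-1],"xyz":[0,0,0],"grip":-1}]' >/dev/null
python3 - <<'E'
from h import *
s=r.snapshot("scene"); cv2.imwrite("pics/d.png",cv2.resize(s["image"][190:300,290:410,::-1],(654,600),interpolation=2))
plan(.87,.113,np.array([.4695,-.140]))
M,K=np.array(s["rvec"]),s["camera_matrix"]
print(cv2.projectPoints(np.array([[.4695,-.14,z] for z in(.0975,.0865,.066)]),M,np.array(s["tvec"]),K,None)[0].reshape(-1,2).round(1).tolist())
E
```

```text
time: 11.93
tool_pos: [0.4705, -0.1403, 0.1545]
ee_rot: [-0.0, 1.0, -0.024, 0.0]
force: [-0.6, 0.4, 1.0]
finger_gap: 0.0852
grip_force: 0.0
t 13.98 p [ 0.4706 -0.1403  0.1545] yaw 0.48 q [-0.53  0.33  1.72  0.    1.09 -1.01] F [ 0.3 -0.3 -0.1] M [ 0.03  0.04 -0.07] gap 0.0853 gf 0.0 tilt [ 0.  0. -1.]
rot [ 0.   -0.   -4.47] shift now [ 0.02 -0.02  1.04] shift after rot [ 0.03 -0.01  1.04]
level-only rot [array([ 0., -0.,  0.])]
[[343.7, 255.6], [343.5, 259.6], [343.1, 267.0]]
```

View pics/d.png

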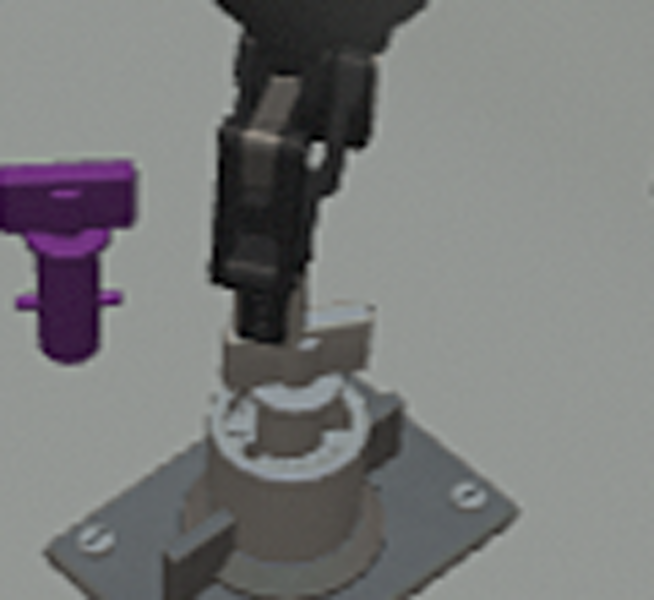

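Run:
```python
from h import *
w=onplane("scene",[(290+x/5.45,190+y/5.45) for x,y in((225,344),(371,324))],.120); d=w[1]-w[0]; print(w.round(4),np.hypot(*d[:2]),np.arctan2(d[1],d[0])+np.pi/2)
```

```text
[[ 0.443  -0.1331  0.12  ]
 [ 0.4822 -0.1618  0.12  ]] 0.048618771257870064 0.939438771944052
```

The projection predicts 4 px for an 11 mm drop, so it matches. The wing's yaw agrees too (0.87 by reckoning, 0.94 by image), so I grasp at 0.90, still loosely.

```bash
python3 -m handwheel '[{"delta_rot":[0,0,-1],"xyz":[0,0,0],"grip":-1},{"delta_rot":[0,0,-1],"xyz":[0,0,0],"grip":-1},{"delta_rot":[0,0,-1],"xyz":[0,0,0],"grip":-1},{"delta_rot":[0,0,-1],"xyz":[0,0,0],"grip":-1},{"delta_rot":[0,0,-0.8],"xyz":[0.02,-0.01,0.35],"grip":-1},{"delta_rot":[0,0,0],"xyz":[0,0,0.35],"grip":-1},{"delta_rot":[0,0,0],"xyz":[0,0,0.35],"grip":-1},{"delta_rot":[0,0,0],"xyz":[0,0,0],"grip":0.7},{"delta_rot":[0,0,0],"xyz":[0,0,0],"grip":0.7},{"delta_rot":[0,0,0],"xyz":[0,0,0],"grip":0.7},{"delta_rot":[0,0,0],"xyz":[0,0,0],"grip":0.7},{"delta_rot":[0,0,0],"xyz":[0,0,0],"grip":0.7}]'
python3 -m handwheel '[{"delta_rot":[0,0,0],"xyz":[0,0,0],"grip":0.7},{"delta_rot":[0,0,0],"xyz":[0,0,0],"grip":0.7},{"delta_rot":[0,0,0],"xyz":[0,0,0],"grip":0.7}]' >/dev/null
python3 -c "
from h import *
prof()"
```

```text
time: 15.03
tool_pos: [0.4701, -0.1403, 0.1133]
ee_rot: [0.001, 0.334, 0.943, -0.0]
force: [-0.4, 0.0, 0.3]
finger_gap: 0.0253
grip_force: 0.0
t 15.28 p [ 0.4698 -0.1401  0.1127] yaw 0.89 q [-0.53  0.39  1.77  0.    0.99 -1.42] F [ 0.7 -0.  -0.1] M [-0.02  0.06  0.05] gap 0.0129 gf 0.0 tilt [ 0.  0. -1.]
rows250-282: [44, 44, 43, 44, 46, 43, 46, 45, 41, 45, 101, 145, 150, 148, 134, 86, 72, 78, 78, 79, 78, 77, 81, 97, 142, 141, 144, 144, 90, 78, 82, 82, 82]
```

```bash
python3 -m handwheel '[{"delta_rot":[0,0,1],"xyz":[0,0,0.008],"grip":0.7},{"delta_rot":[0,0,1],"xyz":[0,0,0.008],"grip":0.7},{"delta_rot":[0,0,1],"xyz":[0,0,0.008],"grip":0.7},{"delta_rot":[0,0,1],"xyz":[0,0,0.008],"grip":0.7},{"delta_rot":[0,0,1],"xyz":[0,0,0.008],"grip":0.7},{"delta_rot":[0,0,1],"xyz":[0,0,0.008],"grip":0.7},{"delta_rot":[0,0,1],"xyz":[0,0,0.008],"grip":0.7},{"delta_rot":[0,0,1],"xyz":[0,0,0.008],"grip":0.7},{"delta_rot":[0,0,1],"xyz":[0,0,0.008],"grip":0.7}]' >/dev/null
python3 -c "
from h import *
prof()"
python3 -m handwheel '[{"delta_rot":[0,0,1],"xyz":[0,0,0.01],"grip":0.7},{"delta_rot":[0,0,1],"xyz":[0,0,0.01],"grip":0.7},{"delta_rot":[0,0,1],"xyz":[0,0,0.01],"grip":0.7},{"delta_rot":[0,0,1],"xyz":[0,0,0.01],"grip":0.7},{"delta_rot":[0,0,1],"xyz":[0,0,0.01],"grip":0.7},{"delta_rot":[0,0,1],"xyz":[0,0,0.01],"grip":0.7},{"delta_rot":[0,0,1],"xyz":[0,0,0.01],"grip":0.7},{"delta_rot":[0,0,1],"xyz":[0,0,0.01],"grip":0.7},{"delta_rot":[0,0,1],"xyz":[0,0,0.01],"grip":0.7},{"delta_rot":[0,0,0.5],"xyz":[0,0,0],"grip":0.7},{"delta_rot":[0,0,0],"xyz":[0,0,0],"grip":0.7}]' >/dev/null
python3 -c "
from h import *
prof('pics/e.png')"
```

```text
t 16.08 p [ 0.4697 -0.14    0.1097] yaw 0.101 q [-0.53  0.39  1.77  0.    0.98 -0.63] F [0.2 0.5 0.5] M [ 0.12 -0.    0.03] gap 0.0129 gf 0.6 tilt [ 0.  0. -1.]
rows250-282: [62, 60, 58, 57, 51, 51, 53, 51, 46, 54, 80, 102, 137, 152, 148, 115, 79, 75, 79, 79, 79, 79, 81, 98, 142, 142, 145, 145, 90, 79, 82, 82, 82]
t 17.05 p [ 0.4698 -0.1401  0.1061] yaw -0.724 q [-0.53  0.4   1.77  0.    0.97  0.19] F [-0.3 -0.4 -0.6] M [-0.02  0.09  0.07] gap 0.0131 gf 0.0 tilt [ 0.  0. -1.]
rows250-282: [103, 106, 106, 104, 107, 110, 109, 107, 107, 91, 74, 97, 107, 111, 113, 102, 84, 78, 80, 83, 83, 83, 85, 101, 143, 143, 146, 145, 91, 80, 83, 83, 83]
```

View pics/e.png

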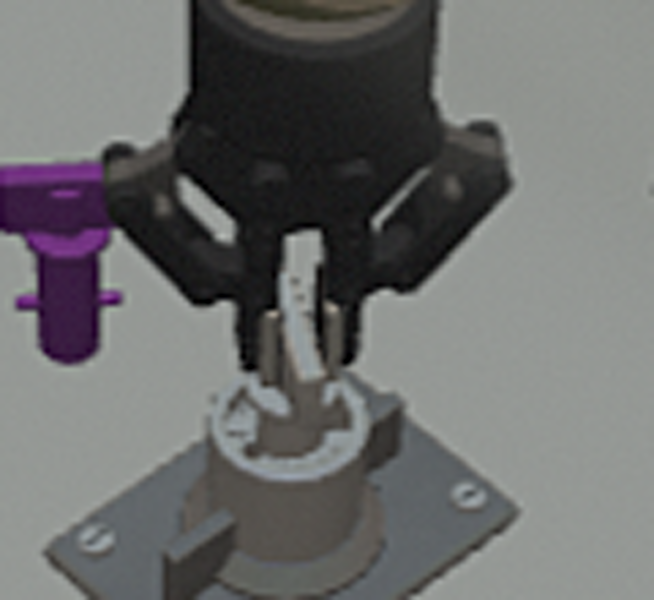

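The wing is now end-on between the pads (crop 300,310) and the collar sits lower, so it is sinking with the thread. I close the grip on the wing.

```bash
python3 -m handwheel '[{"delta_rot":[0,0,0],"xyz":[0,0,0],"grip":1},{"delta_rot":[0,0,0],"xyz":[0,0,0],"grip":1},{"delta_rot":[0,0,0],"xyz":[0,0,0],"grip":1},{"delta_rot":[0,0,0],"xyz":[0,0,0],"grip":1},{"delta_rot":[0,0,0],"xyz":[0,0,0],"grip":1},{"delta_rot":[0,0,0],"xyz":[0,0,0],"grip":1}]' 30
python3 -c "
from h import *
prof('pics/f.png')"
```

```text
time: 17.6
tool_pos: [0.4697, -0.1401, 0.1061]
ee_rot: [-0.0, 0.912, 0.411, 0.0]
force: [-0.7, 0.0, 0.8]
finger_gap: 0.0089
grip_force: 32.4
t 17.6 p [ 0.4697 -0.1401  0.1061] yaw -0.724 q [-0.53  0.4   1.77  0.    0.97  0.19] F [-0.7  0.   0.8] M [0.02 0.02 0.06] gap 0.0089 gf 32.4 tilt [ 0.  0. -1.]
rows250-282: [87, 91, 92, 95, 99, 103, 105, 104, 108, 110, 87, 99, 108, 111, 113, 103, 84, 78, 82, 81, 82, 83, 85, 100, 143, 143, 147, 145, 90, 80, 83, 83, 83]
```

View pics/f.png

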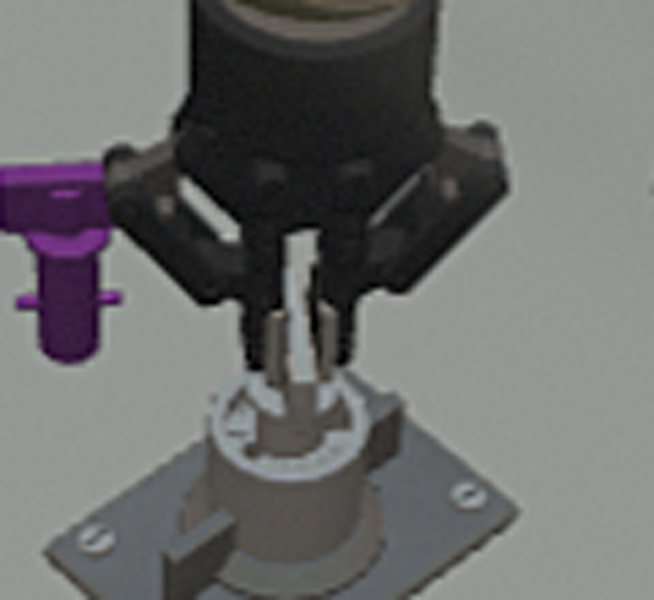

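Run:
```python
from h import *
s=r.snapshot("scene"); a=-.724-np.pi/2
for zo in(.106,.103,.100,.097):
  P=[[.4697+k*.025*np.cos(a),-.1401+k*.025*np.sin(a),zo+.014] for k in(1,-1)]+[[.4697,-.1401,zo-.0195]]
  p=cv2.projectPoints(np.array(P),np.array(s["rvec"]),np.array(s["tvec"]),s["camera_matrix"],None)[0].reshape(-1,2)
  print(zo,((p-[290,190])*5.45).round().tolist())
```

```text
0.106 [[305.0, 368.0], [287.0, 256.0], [292.0, 379.0]]
0.103 [[305.0, 374.0], [286.0, 263.0], [292.0, 385.0]]
0.1 [[305.0, 380.0], [286.0, 269.0], [292.0, 391.0]]
0.097 [[304.0, 386.0], [286.0, 275.0], [291.0, 397.0]]
```

The wing's near top edge at crop y ≈ 381 puts the origin at z ≈ 0.100, 34 mm above the rim. That is 6 mm sunk from the dropped height, a quarter turn of thread. I hand in.

```bash
python3 -c "
from plant import r
print(r.close_job())"
```

```text
the job is handed in; nothing more can be done
None
```

I turned the wing bolt backward until it dropped into the thread start, then forward about a quarter turn (about 6 mm sunk by the camera), and handed the job in at about 18 s with it upright and gripped at about 32 N; between the turns I released the wing once, to re-grip half a turn round because joint 6 was short of range.

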